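# Check two hinged bit cases and reject the stiff one

### The arm

A 6-joint arm with a two-finger parallel gripper is mounted at the origin on a cart in front of the work surface, level with it; the furniture and walls round the work are solid. World frame = base frame: x ahead of the robot, y to its left, z up, the work surface at z = 0. Lengths are in m, angles in rad, forces in N, time in s.
With the tool pointing down it reaches from about 0.3 to 0.775 m from the base axis. Payload 14.6 kg.
Tool frame: the origin (TCP) lies at the very end of the fingers, on their centre line; the grasp point (between the pads) lies 19 mm behind it; z points along the fingers, y is the line along which they close (so a half turn about z gives the same grasp; the last joint's range is limited). The gripper opens to 94 mm and grips with 3 to 60 N. Pads are 16 mm wide; open, the fingers measure 119 mm over their backs; the gripper's body (75 mm by 177 mm) begins 78 mm behind the grasp point.
Start: joints at [-1.36, 0.3, 1.521, -0, 1.321, -0.067], TCP at [0.151, -0.529, 0.205] pointing down, gripper open.
Joint ranges: [-3.03, 3.03], [-0.79, 2.21], [0.23, 2.52], [-1.04, 4.18], [0, 3.07], [-2.55, 2.55]. Speed limits (rad/s): [2.22, 2.22, 2.57, 3.14, 3.14, 3.14].

### API

Orientations are given as [roll, pitch, yaw] about the fixed x, y, z axes, in that order (R = Rz(yaw) Ry(pitch) Rx(roll)).
In Python, from station import ctrl gives the robot as it stands.
- The arm moves only by the shell command python3 -m pendant 'ROWS' [OPENING] [FORCE]. ROWS is JSON, a list of rows, each a list of 2 entries, a list of its own where there are three numbers: the shift along the world's x, y, z in cm, then the turn about the world's z in rad. A call has 1 to 20 rows; each row shifts and turns the commanded pose from where the row before left it; what a row does not reach is not made up. A row lasts 1/12 s, in which the tool goes at most 41.7 mm and 7.16 degrees, less where a joint would pass 70% of its speed; a pose out of reach is approached as far as the arm can. A call is refused whole if a number of a shift passes 4.17 or a number of a turn 0.125, either way. A call with a gripper value outside its range is refused whole. OPENING is the opening, from 0 (shut) to 1 (fully open), set as the call begins (- or left out, the last holds). The fingers move at their own pace and stop on an object; FORCE is the grip in N (left out, the last holds). Time passes only in rows, so rows that do not move let the fingers close. It gives the time, the measured TCP pose, the force, the opening and the grip force at its end, in the units of the state.
- ctrl.get_obs(): the state, without advancing time (a new reading comes with each control period).
- ctrl.camera(name): name is "scene" or "top"; returns a dict with "color" (400x640x3 uint8, red, green, blue), "intrinsics" (3x3 intrinsics, pixels), "camera_from_world" (4x4, takes a point from world to camera coordinates). Camera axes: x right, y down, z forward; pixel columns grow to the right and rows downward; lengths in m; the calibration is good to about 2 mm. A picture is of the moment at which its call begins. There is no depth.
- ctrl.hand_in(): hands the job in; it is judged then, once.
The state is a dict: "time_s": time; "qpos": joint angles; "joint_vel": joint speeds; "tau": joint torques, N m; "ee_pos": TCP position; "eef_rot": TCP orientation; "force": force on the tool from outside, world axes, zero at the start; "moment": the same for the moment, N m; "grip_width": finger opening in m; "grip_force": force on a finger pad.
Only numpy, scipy, OpenCV 4.12 (cv2) and the standard library are available. Lean on these libraries where they do the work, as an engineer would, in place of code of your own. Each camera call takes 0.05 s, during which the arm holds its last target. There are 200 camera calls.

### The job

Check the two blue hinged cases on the sloping stand: swing each lid open by its tab to find the one whose hinge is stiff (its lid stays wherever it is left, while a free lid drops by itself). Leave the good case where it stands with its lid right back on its stop; carry the stiff one, shut, to the red tray, set it down flat on its underside without dropping it, and leave its lid standing about 45 degrees open there as the sign of a reject. Do not disturb the white insulator and the copper bobbin beside the tray.

Things in the scene. Friction and masses are not known exactly. Their poses are not given: they have to be found in the camera images.
- case_1_lid (a joint): lid angle of case 1, rad: 0 shut, grows as the lid swings up and back about its hinge; its stop is at 2.7. On the sloping stand the lid points straight up at about 2.09, in the level tray at 1.57: a free lid let go below that drops shut and let go beyond it drops back on its stop; a stiff lid stays where it is left
- case_1_tab (a point): centre of the brass pull tab's barrel of case 1: a round bar 20 mm long (parallel to the hinge) and 12 mm thick, on a neck 10 mm wide and 4 mm thick that sticks out from the front edge of the lid in the lid's plane; this point is 22 mm in front of the case, 106 mm from the hinge line and about 30 mm above the sloping plate when shut. The barrel can be pinched across its 20 mm length, end to end, and pivots (and creeps a little) between the fingers as the lid swings
- case_1_hinge (a point): middle of the hinge line of case 1, at the far upper edge of its body, 26 mm above its underside. Axes are the case's: x along its length, pointing from the tab to the hinge (up the slope), y along the hinge line, z square to its lid
- case_1_center (a point): centre of case 1, 17 mm above its underside: blue steel case 84 mm long (x, from tab to hinge), 56 mm wide (y), 34 mm high (z) of which the top 8 mm is the lid (2 mm narrower each side), walls 3 mm; about 0.8 kg, loose. The two look the same, but one of them has a stiff hinge: it takes about 0.9 N more at the tab than a free one, which takes about 0.4 N. Axes as at its hinge
- case_2_lid (a joint): lid angle of case 2, rad: 0 shut, grows as the lid swings up and back about its hinge; its stop is at 2.7. On the sloping stand the lid points straight up at about 2.09, in the level tray at 1.57: a free lid let go below that drops shut and let go beyond it drops back on its stop; a stiff lid stays where it is left
- case_2_tab (a point): centre of the brass pull tab's barrel of case 2: a round bar 20 mm long (parallel to the hinge) and 12 mm thick, on a neck 10 mm wide and 4 mm thick that sticks out from the front edge of the lid in the lid's plane; this point is 22 mm in front of the case, 106 mm from the hinge line and about 30 mm above the sloping plate when shut. The barrel can be pinched across its 20 mm length, end to end, and pivots (and creeps a little) between the fingers as the lid swings
- case_2_hinge (a point): middle of the hinge line of case 2, at the far upper edge of its body, 26 mm above its underside. Axes are the case's: x along its length, pointing from the tab to the hinge (up the slope), y along the hinge line, z square to its lid
- case_2_center (a point): centre of case 2, 17 mm above its underside: blue steel case 84 mm long (x, from tab to hinge), 56 mm wide (y), 34 mm high (z) of which the top 8 mm is the lid (2 mm narrower each side), walls 3 mm; about 0.8 kg, loose. The two look the same, but one of them has a stiff hinge: it takes about 0.9 N more at the tab than a free one, which takes about 0.4 N. Axes as at its hinge
- stand: fixed grey inspection stand, 320 mm wide (y); origin under its middle on the bench. Its plate slopes 30 degrees, low edge (30 mm up) towards the robot, with a 12 mm high ledge against which the cases rest, side by side about 130 mm apart. A 36 mm wide light bar runs along y over the hinge lines, its underside 420 mm above the bench, on 10 mm posts at both ends: an upright gripper hits it when above the cases, one leaning back towards the robot by 30 to 40 degrees clears it
- reject_tray: fixed open red tray, 170 x 160 mm (x, y), walls 22 mm high and 4 mm thick, floor 4 mm thick; origin under its middle
- insulator: bystander: white porcelain insulator, 40 mm across, 54 mm high, standing between stand and tray; origin under its middle
- coil_bobbin: bystander: copper coil bobbin, 56 mm across, 48 mm high, standing between stand and tray; origin under its middle

How it is judged:
By the outcome, as a careful person would: the job done as asked, in the order asked, and still so for the second after the job is handed in, with the robot touching nothing.
It also fails if it takes over 72 s, if anything falls off the work surface, if the arm or the gripper's body presses on something with over 40 N, if the wrist force passes 120 N, or if a joint passes its speed limit or range.

## Working session

There is one attempt and no reset: what is moved stays moved. The work goes in short steps, Python scripts to look and compute and a shell command to move; the robot and the scene stay as the last step left them, time stands still between calls to the robot, and variables do not carry over. Pictures are saved under pics/ and viewed, at most 10 in all, crops included, and the job is handed in when it is done.

```bash
mkdir -p pics; ls; python3 - <<'E'
from station import ctrl
import cv2,numpy as np
o=ctrl.get_obs();print(o)
for n in("scene","top"):
    c=ctrl.camera(n);cv2.imwrite(f"pics/{n}0.png",c["color"][:,:,::-1]);print(c["intrinsics"],c["camera_from_world"])
    np.savez(f"{n}0.npz",K=c["intrinsics"],T=c["camera_from_world"],im=c["color"])
E
```

```text
pics
{'time_s': 0.0, 'qpos': array([-1.35959957e+00,  3.00488321e-01,  1.52157898e+00, -3.36681561e-05,
        1.32067722e+00, -6.65955009e-02]), 'joint_vel': array([-4.25004499e-04, -3.77577658e-04, -1.50654248e-04,  5.58877484e-04,
        7.97264090e-06, -5.30046578e-04]), 'tau': array([-2.37824388e-04, -5.31808591e+01, -3.52733552e+01,  7.07170973e-02,
        2.43041979e-02, -1.18506209e-04]), 'ee_pos': array([ 0.15076532, -0.52866547,  0.20487777]), 'eef_rot': array([-3.14044116e+00, -4.41142112e-05,  2.77800588e-01]), 'force': array([ 1.11610543, -0.22649891, -0.25593826]), 'moment': array([0.00580113, 0.05092073, 0.03777221]), 'grip_force': 0.0, 'grip_width': 0.09411360247321583}
[[458.60461027   0.         318.83825641]
 [  0.         458.60461027 192.48319702]
 [  0.           0.           1.        ]] [[-0.75563158 -0.65471104  0.01934862  0.38240663]
 [-0.35987446  0.39030306 -0.84743961  0.27872958]
 [ 0.54727625 -0.64731521 -0.53053909  0.74895381]
 [ 0.          0.          0.          1.        ]]
[[472.25099261   0.         325.75278601]
 [  0.         472.25099261 200.03296488]
 [  0.           0.           1.        ]] [[ 0.02769139 -0.99914611  0.03066314 -0.06476437]
 [-0.99766073 -0.02954213 -0.06164676  0.53750985]
 [ 0.06249997 -0.02888433 -0.99762691  1.36197172]
 [ 0.          0.          0.          1.        ]]
```

View pics/scene0.png

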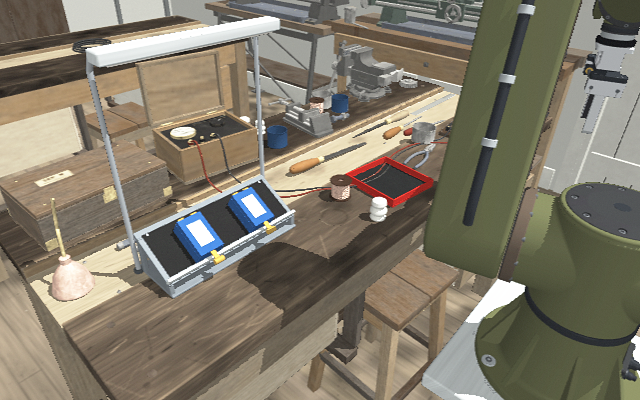

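View pics/top0.png

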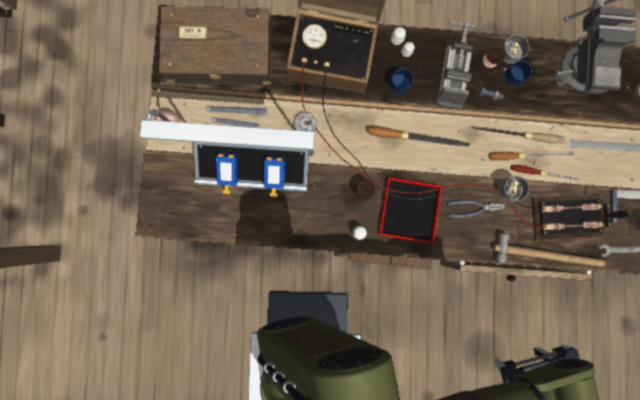

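```bash
cat > h.py <<'E'
import numpy as np,cv2
def P(n):
    d=np.load(n+"0.npz");return d["K"]@d["T"][:3]
def tri(a,b):  # scene px, top px
    X=cv2.triangulatePoints(P("scene"),P("top"),np.float64(a).reshape(2,1),np.float64(b).reshape(2,1));return (X[:3]/X[3]).ravel()
def proj(n,X):
    q=np.c_[np.atleast_2d(X),np.ones(len(np.atleast_2d(X)))]@P(n).T;return q[:,:2]/q[:,2:]
def ray(n,px,z):  # intersect with plane z
    p=P(n);A=p[:,:2];M=np.c_[A,-np.array([px[0],px[1],1.])];s=np.linalg.solve(M,-(p[:,2]*z+p[:,3]));return np.r_[s[:2],z]
def blobs(im,lo,hi,box,amin=8):
    h=cv2.cvtColor(im,cv2.COLOR_RGB2HSV);m=cv2.inRange(h,np.array(lo),np.array(hi));k=np.zeros_like(m);x0,y0,x1,y1=box;k[y0:y1,x0:x1]=1
    n,l,s,c=cv2.connectedComponentsWithStats(m*k,connectivity=8)
    return [(c[i].round(1).tolist(),s[i].tolist()) for i in range(1,n) if s[i][4]>=amin]
E
python3 - <<'E'
from h import *
S=np.load("scene0.npz")["im"];T=np.load("top0.npz")["im"]
for nm,lo,hi in(("brass",(15,120,120),(32,255,255)),("blue",(100,140,60),(125,255,255)),("white",(0,0,190),(179,60,255))):
    print(nm,"scene",blobs(S,lo,hi,(130,170,310,300)));print(nm,"top",blobs(T,lo,hi,(195,145,310,205)))
print("red",blobs(S,(0,150,80),(8,255,255),(300,140,450,230)),blobs(T,(0,150,80),(8,255,255),(370,160,460,260)))
print("white ins",blobs(S,(0,0,170),(179,60,255),(360,180,400,240)),blobs(T,(0,0,170),(179,60,255),(340,215,380,250)))
a=cv2.resize(S[170:310,120:310],None,fx=4,fy=4,interpolation=cv2.INTER_CUBIC);cv2.imwrite("pics/c1.png",a[:,:,::-1])
E
```

```text
brass scene [([295.6, 170.5], [291, 170, 12, 3, 21]), ([245.1, 187.9], [242, 187, 7, 3, 8]), ([234.4, 192.9], [232, 192, 6, 3, 8]), ([192.8, 212.8], [190, 212, 7, 3, 9]), ([180.3, 218.5], [177, 217, 7, 4, 11]), ([269.2, 227.5], [263, 221, 13, 13, 77]), ([217.7, 257.5], [211, 250, 14, 14, 84])]
brass top [([220.6, 154.7], [219, 154, 4, 3, 9]), ([230.5, 155.5], [229, 155, 4, 2, 8]), ([268.7, 158.1], [267, 157, 4, 3, 9]), ([279.2, 158.8], [278, 158, 4, 3, 8]), ([226.0, 190.5], [222, 186, 9, 9, 62]), ([273.2, 192.9], [270, 189, 7, 8, 43])]
blue scene [([248.8, 210.5], [228, 187, 46, 46, 864]), ([196.3, 237.8], [173, 211, 51, 52, 1021])]
blue top [([227.3, 168.5], [215, 153, 24, 32, 376]), ([274.3, 172.1], [263, 156, 23, 33, 348])]
white scene [([233.8, 207.6], [134, 170, 176, 112, 2273]), ([253.2, 205.3], [241, 194, 25, 24, 299]), ([200.1, 232.4], [186, 220, 29, 27, 389]), ([275.7, 233.4], [258, 224, 37, 19, 188]), ([131.2, 234.1], [130, 226, 4, 17, 25]), ([264.5, 227.0], [263, 226, 4, 3, 8]), ([237.9, 241.4], [217, 229, 44, 25, 167]), ([231.1, 259.3], [205, 244, 50, 29, 288]), ([131.0, 257.3], [130, 246, 4, 19, 46]), ([198.2, 268.4], [191, 265, 15, 8, 16]), ([184.2, 276.3], [180, 274, 10, 6, 12]), ([187.7, 284.9], [172, 275, 31, 22, 197]), ([174.2, 282.1], [171, 280, 8, 6, 11])]
white top [([290.6, 145.8], [261, 145, 49, 4, 107]), ([225.8, 171.2], [220, 163, 12, 18, 198]), ([273.4, 174.3], [268, 166, 12, 18, 205]), ([206.0, 181.5], [195, 180, 22, 4, 61]), ([250.0, 184.4], [237, 183, 27, 4, 77]), ([294.6, 187.4], [284, 186, 22, 4, 63])]
red [([438.5, 142.0], [431, 142, 16, 1, 16]), ([390.2, 180.7], [345, 156, 89, 52, 1186]), ([315.5, 190.4], [300, 188, 31, 7, 37])] [([409.7, 206.1], [379, 177, 66, 66, 701])]
white ins [([378.8, 208.6], [371, 197, 17, 24, 327])] [([360.0, 232.8], [355, 227, 12, 12, 112])]
```

View pics/c1.png

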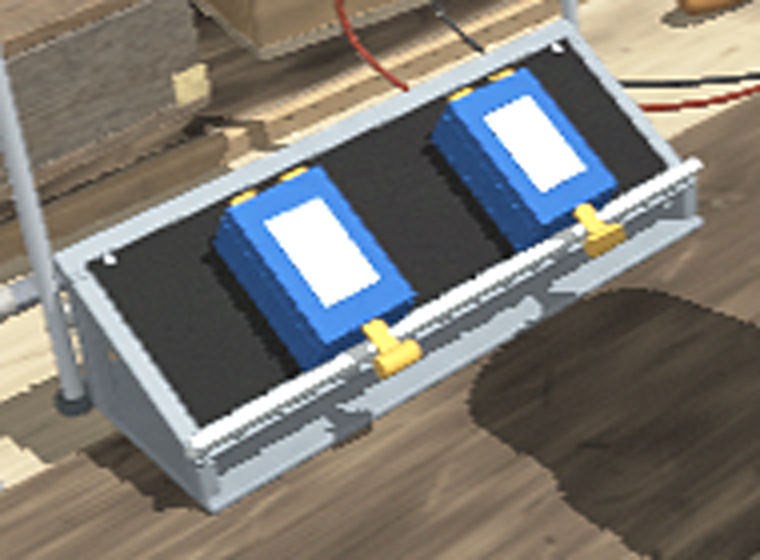

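```bash
python3 - <<'E'
from h import *
for nm,ps in {"labelL":((200.1,232.4),(225.8,171.2)),"labelR":((253.2,205.3),(273.4,174.3)),"tabL":((217.7,257.5),(226,190.5)),"tabR":((269.2,227.5),(273.2,192.9)),
 "hL":((186.6,215.6),(225.5,155.1)),"hR":((239.8,190.4),(274,158.5)),"tray":((390.2,180.7),(409.7,206.1)),"ins":((378.8,208.6),(360,232.8))}.items():
    X=tri(*ps);print(nm,X.round(4),(proj("scene",X)-ps[0]).round(1),(proj("top",X)-ps[1]).round(1))
print("corners",[ray("top",p,.022).round(3) for p in((385,178),(441,184),(436,242),(379,237))])
print("bob",ray("top",(362,187),.048).round(3),ray("top",(360,232.8),.05).round(3))
print("cam",[(-np.linalg.inv(np.load(n+"0.npz")["T"])[:3,3]*-1).round(2) for n in("scene","top")])
from station import ctrl
print(ctrl.get_obs()["time_s"])
E
```

```text
labelL [0.6076 0.2327 0.0869] [[0.9 0.1]] [[-0.4 -0.4]]
labelR [0.6028 0.1006 0.0872] [[0.6 0.1]] [[-0.3 -0.3]]
tabL [0.5563 0.2354 0.0551] [[0.7 0.1]] [[-0.3 -0.3]]
tabR [0.5538 0.1023 0.0545] [[0.8 0.1]] [[-0.3 -0.4]]
hL [0.6492 0.2314 0.1062] [[0.7 0.1]] [[-0.3 -0.3]]
hR [0.6444 0.0992 0.106 ] [[0.8 0.1]] [[-0.4 -0.4]]
tray [ 0.524  -0.3023  0.0048] [[-2.5 -0.1]] [[1.1 1.8]]
ins [ 0.4479 -0.1501  0.0248] [[0.8 0. ]] [[-0.3 -0.5]]
corners [array([ 0.609, -0.221,  0.022]), array([ 0.596, -0.387,  0.022]), array([ 0.426, -0.374,  0.022]), array([ 0.436, -0.207,  0.022])]
bob [ 0.578 -0.151  0.048] [ 0.447 -0.148  0.05 ]
cam [array([-0.02,  0.63,  0.63]), array([ 0.45, -0.01,  1.39])]
0.1
```

```bash
python3 -m pendant '[[[2.5,2.8,0],0],[[2.5,2.8,0],0],[[2.5,2.8,0],0],[[2.5,2.8,0],0],[[2.5,2.8,0],0],[[2.5,2.8,0],0],[[2.5,2.8,0],0],[[2.5,2.8,0],0],[[2.5,2.8,0],0],[[2.5,2.8,0],0]]'
python3 -m pendant '[[[1.48,3.52,-0.5],-0.0315],[[1.48,3.52,-0.5],-0.0315],[[1.48,3.52,-0.5],-0.0315],[[1.48,3.52,-0.5],-0.0315],[[1.48,3.52,-0.5],-0.0315],[[1.48,3.52,-0.5],-0.0315],[[1.48,3.52,-0.5],-0.0315],[[1.48,3.52,-0.5],-0.0315],[[1.48,3.52,-0.5],-0.0315],[[1.48,3.52,-0.5],-0.0315],[[0,0,0],0]]' 0.5
python3 - <<'E'
from h import *
from station import ctrl
print(ctrl.get_obs()["qpos"].round(4),ctrl.get_obs()["grip_width"])
print(ray("scene",(173,297),0),ray("scene",(298,227),0))
print(proj("top",[[.5494,.1025,.0517],[.554,.2347,.0515]]))
a=ctrl.camera("scene")["color"];b=ctrl.camera("top")["color"]
cv2.imwrite("pics/m1.png",np.vstack([a[:, :480],b[100:300,100:580]])[:,:,::-1])
E
```

```text
time_s: 0.93
ee_pos: [0.4016, -0.2472, 0.2054]
eef_rot: [-3.141, 0.0, 0.278]
force: [0.5, -0.4, 0.6]
grip_width: 0.0937
grip_force: 0.0
time_s: 1.85
ee_pos: [0.5494, 0.108, 0.1538]
eef_rot: [-3.141, 0.002, -0.035]
force: [-1.7, -0.4, -1.1]
grip_width: 0.0469
grip_force: 0.0
[1.2830e-01 3.6910e-01 1.5529e+00 9.0000e-04 1.2212e+00 1.7340e+00] 0.046904881173254004
[0.58471513 0.32596165 0.        ] [0.56274712 0.0076045  0.        ]
[[272.82564237 194.11292519]
 [226.13146922 191.10529306]]
```

View pics/m1.png

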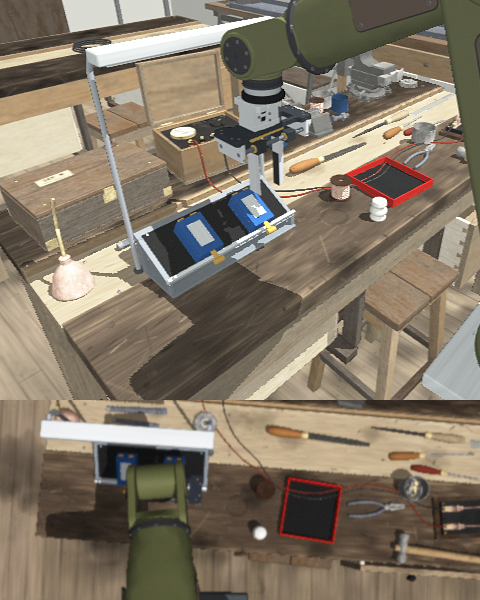

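```bash
python3 - <<'E'
from h import *
for z in(.154,.25,.3,.35,.4,.45,.5,.55):
    print(z,proj("scene",[[.5494,.108,z],[.5494,.168,z],[.645,.108,z]]).round(0).tolist())
print(proj("scene",[[.6,.168,.45],[.5,.168,.45],[.5494,.168,.5],[.5494,.168,.4]]).round(0).tolist())
s=np.load("scene0.npz")["im"]
E
python3 - <<'E'
import cv2
a=cv2.imread("pics/m1.png")[0:240,150:350];cv2.imwrite("pics/c2.png",cv2.resize(a,None,fx=2.5,fy=2.5,interpolation=cv2.INTER_CUBIC))
E
```

```text
0.154 [[268.0, 189.0], [244.0, 201.0], [235.0, 172.0]]
0.25 [[265.0, 144.0], [241.0, 155.0], [232.0, 130.0]]
0.3 [[264.0, 119.0], [239.0, 129.0], [230.0, 106.0]]
0.35 [[263.0, 92.0], [236.0, 101.0], [227.0, 80.0]]
0.4 [[262.0, 64.0], [234.0, 71.0], [225.0, 53.0]]
0.45 [[260.0, 33.0], [231.0, 39.0], [222.0, 23.0]]
0.5 [[259.0, -0.0], [229.0, 4.0], [220.0, -8.0]]
0.55 [[257.0, -36.0], [226.0, -33.0], [217.0, -41.0]]
[[211.0, 34.0], [253.0, 45.0], [229.0, 4.0], [234.0, 71.0]]
```

View pics/c2.png

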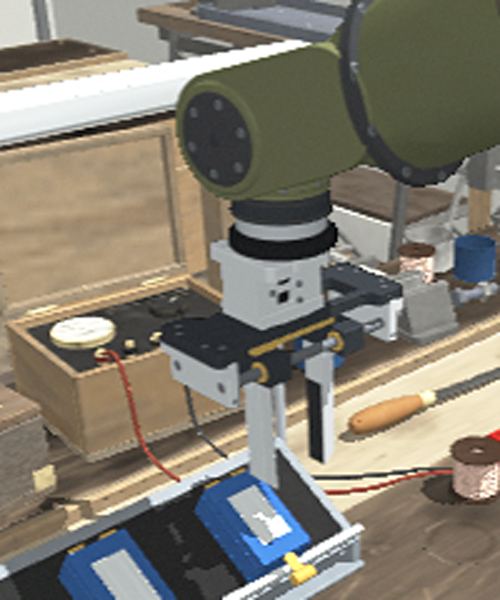

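```bash
python3 -m pendant '[[[0,0,-2.5],0],[[0,0,-2.5],0],[[0,0,-2.5],0],[[0,0,-2.5],0],[[0,0,-2.0],0],[[0,0,-1.5],0],[[0,0,0],0],[[0,0,0],0]]'
python3 - <<'E'
from h import *
from station import ctrl
a=ctrl.camera("scene")["color"]
cv2.imwrite("pics/m2.png",cv2.resize(a[150:290,170:330],None,fx=4,fy=4,interpolation=cv2.INTER_CUBIC)[:,:,::-1])
E
```

```text
time_s: 2.62
ee_pos: [0.5486, 0.1021, 0.0206]
eef_rot: [3.141, 0.001, -0.038]
force: [0.6, 0.2, 0.0]
grip_width: 0.0473
grip_force: 0.0
```

View pics/m2.png

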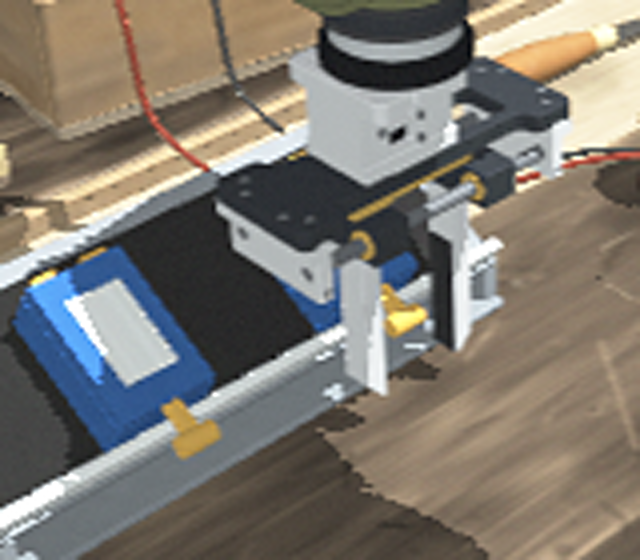

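```bash
python3 -m pendant '[[[0,0,-0.5],0],[[0,0,-0.5],0],[[0,0,0],0]]'
python3 -m pendant '[[[0,0,0],0],[[0,0,0],0],[[0,0,0],0],[[0,0,0],0],[[0,0,0],0]]' 0 8
python3 -m pendant '[[[-0.45,0,0.97],0],[[-0.36,0,1.05],0],[[-0.25,0,1.08],0],[[-0.14,0,1.10],0],[[-0.02,0,1.11],0],[[0.1,0,1.1],0],[[0.21,0,1.09],0],[[0.32,0,1.06],0],[[0.43,0,1.02],0],[[0.54,0,0.97],0],[[0.64,0,0.91],0],[[0.73,0,0.84],0],[[0,0,0],0],[[0,0,0],0]]'
python3 - <<'E'
from h import *
from station import ctrl
a=ctrl.camera("scene")["color"];cv2.imwrite("pics/m3.png",a[:,:,::-1])
print(blobs(a,(15,120,120),(32,255,255),(150,100,340,300)),blobs(a,(100,140,60),(125,255,255),(130,100,340,300)))
print(proj("scene",[[.5668,.1,.1746],[.5494,.1025,.0517]]))
E
```

```text
time_s: 2.92
ee_pos: [0.5486, 0.103, 0.0101]
eef_rot: [3.142, 0.0, -0.037]
force: [-0.4, 0.1, -0.5]
grip_width: 0.0471
grip_force: 0.0
time_s: 3.33
ee_pos: [0.5488, 0.1032, 0.0105]
eef_rot: [-3.142, -0.0, -0.037]
force: [0.7, -0.3, 0.5]
grip_width: 0.0199
grip_force: 8.0
time_s: 4.5
ee_pos: [0.5665, 0.1027, 0.1338]
eef_rot: [3.141, 0.0, -0.038]
force: [-4.5, -1.3, 3.7]
grip_width: 0.0203
grip_force: 8.0
[([265.9, 139.3], [252, 132, 32, 14, 70]), ([275.1, 144.2], [272, 141, 6, 8, 18]), ([256.5, 151.7], [254, 149, 5, 7, 16]), ([303.8, 164.9], [290, 158, 29, 15, 209]), ([265.1, 174.9], [262, 172, 8, 7, 38]), ([245.4, 189.4], [243, 188, 6, 4, 14]), ([216.9, 257.0], [211, 250, 14, 14, 99])] [([335.9, 110.9], [332, 109, 8, 4, 11]), ([248.2, 207.8], [228, 182, 47, 51, 644]), ([196.3, 237.8], [173, 212, 51, 51, 1013])]
[[263.92580996 175.10095713]
 [271.41366324 229.52665251]]
```

```bash
python3 -m pendant '[[[0,0,-0.3],0],[[0,0,0],0],[[-0.5,0,0],0],[[-0.5,0,0],0],[[-0.5,0,0],0],[[0,0,0],0],[[0,0,0],0],[[0,0,0],0]]' 0.34
python3 - <<'E'
from h import *
from station import ctrl
a=ctrl.camera("scene")["color"];cv2.imwrite("pics/m3.png",cv2.resize(a[100:250,170:330],None,fx=4,fy=4,interpolation=cv2.INTER_CUBIC)[:,:,::-1])
print(blobs(a,(15,120,120),(32,255,255),(150,100,340,300)))
for A in range(10,50,4):
    t=np.radians(A);print(A,proj("scene",[[.6432-.106*np.cos(t),.1015,.101+.106*np.sin(t)]]).round(0))
E
```

```text
time_s: 5.22
ee_pos: [0.5514, 0.1031, 0.1306]
eef_rot: [-3.142, -0.001, -0.037]
force: [0.7, 0.5, 0.9]
grip_width: 0.0319
grip_force: 0.0
[([269.8, 144.3], [256, 136, 32, 16, 73]), ([282.9, 147.2], [280, 144, 6, 8, 16]), ([259.7, 157.2], [257, 154, 6, 8, 18]), ([303.7, 164.9], [290, 158, 29, 15, 216]), ([270.3, 228.7], [263, 223, 14, 11, 55]), ([216.9, 257.0], [211, 250, 14, 14, 99])]
10 [[274. 204.]]
14 [[274. 201.]]
18 [[273. 197.]]
22 [[272. 194.]]
26 [[271. 191.]]
30 [[269. 187.]]
34 [[268. 184.]]
38 [[266. 180.]]
42 [[264. 177.]]
46 [[262. 174.]]
```

```bash
python3 -m pendant '[[[-0.28,0,0],0],[[0,0,-2.5],0],[[0,0,-2.5],0],[[0,0,-2.5],0],[[0,0,-2.5],0],[[0,0,-1.5],0],[[0,0,-0.5],0],[[0,0,0],0],[[0,0,0],0]]' 0.5
python3 -m pendant '[[[0,0,0],0],[[0,0,0],0],[[0,0,0],0],[[0,0,0],0],[[0,0,0],0]]' 0 8
python3 -m pendant '[[[-0.45,0,0.97],0],[[-0.36,0,1.05],0],[[-0.25,0,1.08],0],[[-0.14,0,1.10],0],[[-0.02,0,1.11],0],[[0.1,0,1.1],0],[[0.21,0,1.09],0],[[0.32,0,1.06],0],[[0.43,0,1.02],0],[[0.54,0,0.97],0],[[0.64,0,0.91],0],[[0.73,0,0.84],0],[[0,0,0],0]]'
python3 -m pendant '[[[0.2,0,-0.3],0],[[0.2,0,-0.3],0],[[0,0,-0.3],0],[[0,0,0],0],[[0,0,0],0]]' 0.34
python3 - <<'E'
from h import *
from station import ctrl
a=ctrl.camera("scene")["color"]
print(blobs(a,(15,120,120),(32,255,255),(150,100,340,300)))
E
```

```text
time_s: 6.02
ee_pos: [0.5489, 0.1032, 0.0112]
eef_rot: [-3.141, -0.001, -0.037]
force: [-0.2, 0.1, 0.6]
grip_width: 0.0467
grip_force: 0.0
time_s: 6.43
ee_pos: [0.5487, 0.1032, 0.0108]
eef_rot: [-3.141, -0.001, -0.037]
force: [0.4, 0.9, 1.6]
grip_width: 0.0198
grip_force: 8.0
time_s: 7.52
ee_pos: [0.5678, 0.1027, 0.1354]
eef_rot: [3.141, -0.003, -0.038]
force: [-6.1, -3.0, 6.7]
grip_width: 0.0199
grip_force: 8.0
time_s: 7.93
ee_pos: [0.5692, 0.1031, 0.1235]
eef_rot: [3.141, 0.002, -0.037]
force: [-3.3, 0.2, 2.5]
grip_width: 0.0316
grip_force: 2.1
[([263.2, 144.7], [249, 137, 32, 15, 71]), ([276.0, 147.7], [273, 145, 6, 7, 19]), ([253.1, 157.8], [250, 155, 6, 7, 17]), ([303.3, 165.0], [290, 158, 29, 15, 210]), ([264.0, 177.5], [259, 174, 11, 8, 55]), ([216.9, 257.0], [211, 250, 14, 14, 99])]
```

```bash
python3 -m pendant '[[[0,-0.07,0],0.125],[[0,-0.07,0],0.125],[[0,-0.07,0],0.125],[[0,-0.07,0],0.125]]'
python3 - <<'E'
from h import *
from station import ctrl
a=ctrl.camera("scene")["color"];cv2.imwrite("pics/m4.png",cv2.resize(a[100:250,170:330],None,fx=4,fy=4,interpolation=cv2.INTER_CUBIC)[:,:,::-1])
print(blobs(a,(15,120,120),(32,255,255),(150,100,340,300)))
E
```

```text
time_s: 8.32
ee_pos: [0.5699, 0.1002, 0.1239]
eef_rot: [-3.142, 0.001, 0.469]
force: [-0.7, -0.3, 0.2]
grip_width: 0.0321
grip_force: 0.3
[([277.0, 143.1], [273, 141, 8, 7, 21]), ([267.6, 156.7], [265, 154, 5, 7, 16]), ([303.6, 164.9], [290, 158, 29, 15, 215]), ([245.2, 189.2], [243, 188, 6, 4, 16]), ([235.7, 194.1], [233, 192, 6, 5, 15]), ([216.9, 257.0], [211, 250, 14, 14, 99])]
```

View pics/m4.png

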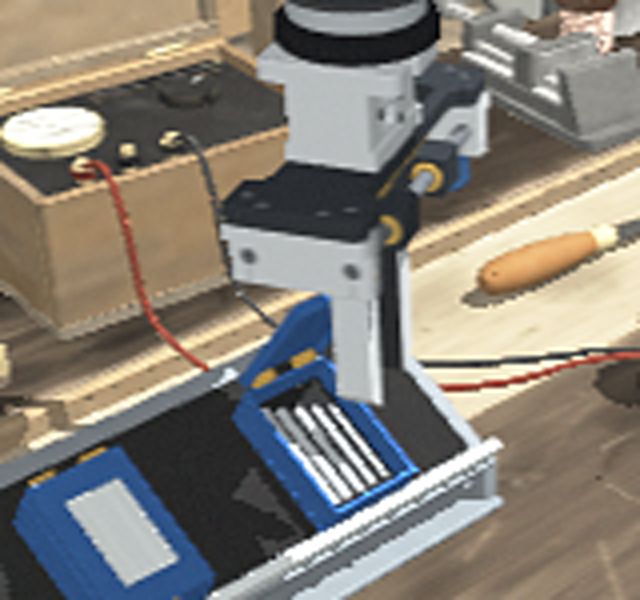

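```bash
python3 -m pendant '[[[0,-0.07,0],0.125],[[0,-0.07,0],0.125],[[0,-0.25,0],0.125],[[0,-0.25,0],0.125],[[0,-0.25,0],0.125],[[0,-0.25,0],0.125],[[0,-0.25,0],0.125],[[0,-0.25,0],0.125],[[0,0,0],0]]'
python3 -m pendant '[[[0,0,0],0.04],[[0,0,0],0.04],[[0,0,0],0],[[0,0,0],0],[[0,0,0],0]]' 1
python3 - <<'E'
from h import *
from station import ctrl
a=ctrl.camera("scene")["color"];cv2.imwrite("pics/m5.png",cv2.resize(a[100:250,170:330],None,fx=4,fy=4,interpolation=cv2.INTER_CUBIC)[:,:,::-1])
print(blobs(a,(15,120,120),(32,255,255),(150,100,340,300)))
E
```

```text
time_s: 9.12
ee_pos: [0.57, 0.0835, 0.124]
eef_rot: [-3.141, 0.0, 1.466]
force: [-0.1, 0.2, 0.3]
grip_width: 0.0318
grip_force: 0.1
time_s: 9.53
ee_pos: [0.5702, 0.0837, 0.1247]
eef_rot: [3.141, 0.0, 1.536]
force: [-1.8, -3.2, 3.5]
grip_width: 0.0618
grip_force: 2.7
[([254.2, 137.0], [243, 131, 27, 13, 47]), ([245.9, 141.3], [244, 138, 6, 8, 17]), ([247.0, 157.6], [242, 153, 11, 12, 76]), ([276.1, 155.6], [274, 153, 6, 7, 19]), ([303.9, 165.0], [290, 158, 29, 15, 208]), ([245.1, 189.4], [243, 188, 6, 4, 14]), ([235.0, 194.2], [233, 193, 6, 4, 16]), ([216.9, 257.0], [211, 250, 14, 14, 99])]
```

View pics/m5.png

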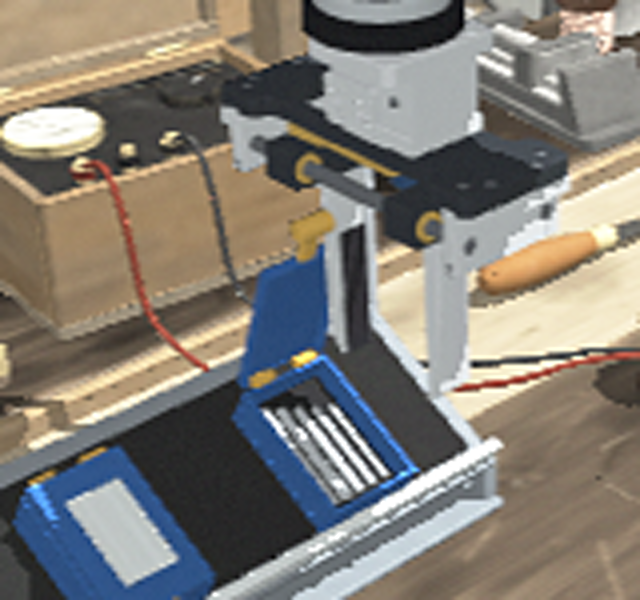

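```bash
python3 -m pendant '[[[0,0,0],0],[[0,0,0],0],[[0,0,0],0]]' 1 20
python3 - <<'E'
from h import *
from station import ctrl
a=ctrl.camera("scene")["color"]
print(blobs(a,(15,120,120),(32,255,255),(200,100,290,200)))
for A in (60,70,80,90,100,110,120,127):
    t=np.radians(A);print(A,proj("scene",[[.6432-.106*np.cos(t),.1,.101+.106*np.sin(t)]]).round(0))
E
```

```text
time_s: 9.83
ee_pos: [0.5701, 0.0839, 0.1244]
eef_rot: [3.142, 0.0, 1.541]
force: [-1.1, -2.3, 3.4]
grip_width: 0.0857
grip_force: 2.2
[([249.8, 135.1], [238, 130, 27, 12, 43]), ([242.0, 139.7], [240, 137, 6, 7, 18]), ([242.0, 153.8], [237, 148, 11, 14, 81]), ([279.4, 159.5], [279, 157, 2, 6, 8]), ([245.2, 189.2], [243, 187, 6, 5, 16]), ([235.0, 194.2], [232, 193, 7, 4, 18])]
60 [[255. 163.]]
70 [[249. 157.]]
80 [[243. 152.]]
90 [[237. 148.]]
100 [[231. 146.]]
110 [[226. 146.]]
120 [[221. 147.]]
127 [[218. 148.]]
```

```bash
python3 -m pendant '[[[0,0,0],0],[[-1.0,0,0],0],[[-1.0,0,0],0],[[0,0,0],0],[[2.2,0,0],0],[[0,0,0],0],[[0,0,0],0],[[0,0,0],0]]' 1 20
python3 - <<'E'
from h import *
from station import ctrl
a=ctrl.camera("scene")["color"]
print(blobs(a,(15,120,120),(32,255,255),(190,100,290,200)))
E
```

```text
time_s: 10.55
ee_pos: [0.5719, 0.0839, 0.1241]
eef_rot: [-3.141, 0.0, 1.543]
force: [0.8, -0.3, -0.6]
grip_width: 0.0941
grip_force: 0.7
[([247.3, 134.2], [236, 129, 26, 12, 45]), ([239.9, 138.6], [238, 136, 6, 7, 17]), ([239.1, 152.1], [234, 146, 11, 14, 87]), ([245.2, 189.1], [243, 187, 6, 5, 16]), ([234.9, 194.1], [232, 192, 7, 5, 18])]
```

```bash
python3 -m pendant '[[[-1.5,0,0],0],[[-1.5,0,0],0],[[0,0,0],0],[[0,0,0],0],[[3.3,0,0],0],[[0,0,0],0],[[0,0,0],0],[[0,0,0],0]]' 1 20
python3 - <<'E'
from h import *
from station import ctrl
a=ctrl.camera("scene")["color"]
print(blobs(a,(15,120,120),(32,255,255),(190,100,290,200)))
E
```

```text
time_s: 11.27
ee_pos: [0.575, 0.0839, 0.1242]
eef_rot: [-3.141, -0.0, 1.543]
force: [0.1, -1.3, -0.4]
grip_width: 0.0939
grip_force: 0.6
[([246.6, 133.9], [236, 129, 25, 12, 45]), ([238.9, 138.1], [237, 135, 6, 8, 15]), ([237.5, 150.9], [232, 145, 11, 14, 89]), ([245.2, 189.1], [243, 187, 6, 5, 16]), ([235.0, 194.1], [233, 192, 6, 5, 16])]
```

```bash
python3 -m pendant '[[[0,0,-0.3],0],[[0,0,-0.3],0],[[0.2,0,0],0],[[0.2,0,0],0],[[0.2,0,0],0],[[0.2,0,0],0],[[0,0,0],0],[[0,0,0],0]]' 1 20
python3 - <<'E'
from h import *
from station import ctrl
a=ctrl.camera("scene")["color"]
print(blobs(a,(15,120,120),(32,255,255),(190,100,290,200)))
E
```

```text
time_s: 11.98
ee_pos: [0.5832, 0.0838, 0.1185]
eef_rot: [3.141, -0.0, 1.543]
force: [-0.7, -1.9, 2.6]
grip_width: 0.094
grip_force: 2.2
[([243.9, 135.3], [233, 130, 26, 12, 45]), ([236.1, 139.6], [234, 137, 6, 7, 16]), ([235.0, 150.1], [230, 145, 11, 13, 84]), ([245.1, 189.3], [243, 188, 6, 4, 15]), ([235.2, 193.9], [233, 192, 6, 5, 18])]
```

```bash
python3 -m pendant '[[[-0.8,0,0.6],0],[[0,0,0.6],0],[[0,0,0.6],0],[[0,0,0],0],[[-1.5,0,0],0],[[-1.0,0,0],0],[[0,0,0],0],[[2.6,0,0],0],[[0,0,0],0],[[0,0,0],0],[[0,0,0],0],[[0,0,0],0]]' 1 20
python3 - <<'E'
from h import *
from station import ctrl
a=ctrl.camera("scene")["color"];cv2.imwrite("pics/m6.png",cv2.resize(a[100:250,170:330],None,fx=4,fy=4,interpolation=cv2.INTER_CUBIC)[:,:,::-1])
print(blobs(a,(15,120,120),(32,255,255),(190,100,290,200)))
E
```

```text
time_s: 13.03
ee_pos: [0.5757, 0.084, 0.1364]
eef_rot: [-3.141, -0.0, 1.543]
force: [0.3, 0.2, 0.1]
grip_width: 0.0937
grip_force: 0.0
[([245.7, 127.8], [235, 123, 25, 12, 46]), ([237.8, 132.7], [236, 130, 6, 7, 17]), ([219.8, 149.8], [214, 144, 11, 14, 88]), ([245.4, 189.2], [243, 188, 6, 4, 14]), ([235.1, 194.3], [233, 193, 6, 4, 15])]
```

```bash
python3 -m pendant '[[[-3.3,0,0],0],[[-3.3,0,0],0],[[-3.4,0,0],0],[[0.6,1.16,0],-0.1215],[[0.6,1.16,0],-0.1215],[[0.6,1.16,0],-0.1215],[[0.6,1.16,0],-0.1215],[[0.6,1.16,0],-0.1215],[[0.6,1.16,0],-0.1215],[[0.6,1.16,0],-0.1215],[[0.6,1.16,0],-0.1215],[[0.6,1.16,0],-0.1215],[[0.6,1.16,0],-0.1215],[[0.6,1.16,0],-0.1215],[[0.6,1.16,0],-0.1215],[[0.6,1.16,0],-0.1215]]' 0.5 8
python3 -m pendant '[[[0,0,-2.5],0],[[0,0,-2.5],0],[[0,0,-2.5],0],[[0,0,-2.5],0],[[0,0,-1.8],0],[[0,0,-0.7],0],[[0,0,0],0],[[0,0,0],0]]'
python3 - <<'E'
from h import *
from station import ctrl
a=ctrl.camera("scene")["color"]
print(blobs(a,(15,120,120),(32,255,255),(150,100,330,300)),blobs(a,(100,140,60),(125,255,255),(130,100,340,300)),proj("scene",[[.5542,.2347,.0515]]))
E
```

```text
time_s: 14.42
ee_pos: [0.554, 0.2353, 0.1366]
eef_rot: [-3.142, -0.0, -0.043]
force: [0.2, -0.1, 1.2]
grip_width: 0.0469
grip_force: 0.0
time_s: 15.08
ee_pos: [0.5543, 0.2348, 0.0123]
eef_rot: [-3.141, -0.001, -0.037]
force: [0.5, 0.2, 0.9]
grip_width: 0.0468
grip_force: 0.0
[([303.4, 165.2], [290, 158, 29, 15, 219]), ([245.8, 189.3], [244, 188, 5, 4, 10]), ([229.1, 209.0], [228, 207, 3, 5, 8]), ([213.8, 230.2], [198, 220, 37, 19, 59]), ([236.2, 229.9], [235, 228, 3, 4, 8]), ([202.2, 245.0], [199, 242, 6, 8, 17]), ([216.9, 257.0], [211, 250, 14, 14, 99])] [([240.3, 182.0], [230, 166, 32, 36, 396]), ([233.0, 205.7], [231, 204, 5, 4, 11]), ([261.2, 220.5], [247, 205, 28, 28, 174]), ([243.5, 217.2], [240, 216, 7, 4, 13]), ([181.2, 220.8], [176, 218, 11, 6, 23]), ([213.8, 233.8], [212, 232, 5, 5, 18]), ([218.2, 245.0], [210, 239, 14, 12, 79]), ([195.8, 256.6], [193, 251, 7, 12, 54])] [[219.53844528 259.32871688]]
```

Tab L is between the fingers. Pinch, swing it up, release, retreat and look numerically.

```bash
python3 -m pendant '[[[0,0,0],0],[[0,0,0],0],[[0,0,0],0],[[0,0,0],0],[[0,0,0],0]]' 0 8
python3 -m pendant '[[[-0.45,0,0.97],0],[[-0.36,0,1.05],0],[[-0.25,0,1.08],0],[[-0.14,0,1.10],0],[[-0.02,0,1.11],0],[[0.1,0,1.1],0],[[0.21,0,1.09],0],[[0.32,0,1.06],0],[[0.43,0,1.02],0],[[0.54,0,0.97],0],[[0,0,0],0],[[0,0,0],0]]'
python3 -m pendant '[[[0,0,0],0],[[0,0,0],0],[[0,0,0],0],[[-2,0,0],0],[[-3,0,0],0],[[-3,0,0],0],[[0,0,0],0]]' 0.5
python3 - <<'E'
from h import *
from station import ctrl
for k in range(1):
  a=ctrl.camera("scene")["color"];cv2.imwrite("pics/m7.png",a[:,:,::-1])
  print(blobs(a,(15,120,120),(32,255,255),(150,100,330,300)))
for A in (-27.8,0,10,20,30,40):
    t=np.radians(A);print(A,proj("scene",[[.648-.106*np.cos(t),.2335,.101+.106*np.sin(t)]]).round(0))
E
```

```text
time_s: 15.55
ee_pos: [0.5541, 0.235, 0.0118]
eef_rot: [-3.141, -0.0, -0.037]
force: [0.2, 1.7, 1.1]
grip_width: 0.0196
grip_force: 8.0
time_s: 16.55
ee_pos: [0.5583, 0.2348, 0.1177]
eef_rot: [-3.141, -0.001, -0.037]
force: [-3.1, 2.2, 1.8]
grip_width: 0.0199
grip_force: 8.0
time_s: 17.13
ee_pos: [0.474, 0.2345, 0.1164]
eef_rot: [3.141, 0.002, -0.036]
force: [-0.2, -0.0, -0.1]
grip_width: 0.0471
grip_force: 0.0
[([304.6, 164.4], [291, 158, 28, 14, 192]), ([239.0, 197.6], [222, 186, 40, 21, 84]), ([263.1, 195.1], [260, 192, 6, 8, 18]), ([227.2, 213.7], [224, 210, 6, 9, 21])]
-27.8 [[220. 259.]]
0 [[222. 241.]]
10 [[220. 233.]]
20 [[218. 224.]]
30 [[214. 214.]]
40 [[209. 205.]]
```

```bash
python3 -m pendant '[[[0,-2.5,3],0],[[0,-2.5,3],0],[[0,-2.5,2],0],[[0,0,0],0]]' 0
python3 - <<'E'
from h import *
from station import ctrl
a=ctrl.camera("scene")["color"];cv2.imwrite("pics/m7.png",a[:,:,::-1])
print(blobs(a,(15,120,120),(32,255,255),(150,100,330,300)))
E
```

```text
time_s: 17.52
ee_pos: [0.4802, 0.157, 0.2013]
eef_rot: [-3.14, -0.007, -0.039]
force: [0.2, 0.2, 0.4]
grip_width: 0.0234
grip_force: 0.0
[([277.0, 127.7], [261, 119, 37, 17, 93]), ([288.8, 132.9], [285, 129, 7, 9, 22]), ([265.4, 142.4], [262, 139, 7, 9, 23]), ([219.4, 150.9], [214, 145, 12, 13, 70]), ([303.8, 164.8], [290, 158, 29, 14, 192]), ([245.8, 189.1], [244, 188, 5, 4, 13]), ([235.1, 194.3], [233, 193, 6, 4, 15]), ([212.2, 213.7], [205, 209, 14, 10, 80])]
```

```bash
python3 -m pendant '[[[1.9,1.9,-0.25],0],[[1.9,1.9,-0.25],0],[[1.9,1.9,-0.25],0],[[1.9,1.8,-0.25],0],[[0,0,0],0],[[0,0,-1.3],0],[[0,0,-1.3],0],[[0,0,-1.3],0],[[0,0,-1.3],0],[[0,0,-1.3],0],[[0,0,-1.3],0],[[0,0,-1.3],0],[[0,0,-1.3],0],[[0,0,-1.2],0],[[0,0,-0.8],0],[[0,0,-0.4],0],[[0,0,0],0]]' 0 8
python3 - <<'E'
from h import *
from station import ctrl
print("post",ray("scene",(139,271),0),[ray("top",p,.43).round(3) for p in((141,131),(313,142))])
a=ctrl.camera("scene")["color"]
print(blobs(a,(15,120,120),(32,255,255),(150,100,330,300)))
E
```

```text
time_s: 18.98
ee_pos: [0.5535, 0.2347, 0.0579]
eef_rot: [3.141, 0.001, -0.037]
force: [0.8, -0.3, -0.1]
grip_width: 0.0008
grip_force: 0.0
post [0.69605309 0.32967169 0.        ] [array([0.643, 0.343, 0.43 ]), array([ 0.632, -0.008,  0.43 ])]
[([303.5, 164.9], [290, 158, 29, 15, 207]), ([221.9, 203.7], [207, 193, 36, 19, 69]), ([210.7, 218.1], [208, 215, 6, 8, 17]), ([218.1, 260.3], [214, 258, 12, 6, 37])]
```

```bash
python3 -m pendant '[[[0,0,1],0],[[0,0,1],0],[[0,-0.26,1],0],[[0,0,0],0],[[0,0,0],0],[[0,0,0],0],[[0,0,0],0],[[0,0,0],0],[[0,0,0],0],[[0,0,0],0],[[0,0,0],0]]' 1 8
python3 -m pendant '[[[1.3,0,0],0],[[1.3,0,0],0],[[1.3,0,0],0],[[1.3,0,0],0],[[0,0,0],0],[[0,0,-1],0],[[0,0,-1],0],[[0,0,-0.6],0],[[0,0,-0.4],0],[[0,0,0],0],[[0,0,0],0]]'
```

```text
time_s: 19.95
ee_pos: [0.5538, 0.2321, 0.0888]
eef_rot: [3.142, 0.0, -0.037]
force: [0.7, -0.1, 0.2]
grip_width: 0.0704
grip_force: 0.0
time_s: 20.87
ee_pos: [0.6056, 0.2321, 0.0588]
eef_rot: [3.141, 0.0, -0.037]
force: [-0.2, 0.1, 0.1]
grip_width: 0.0939
grip_force: 0.0
```

```bash
python3 -m pendant '[[[0,0,0],0],[[0,0,0],0],[[0,0,0],0],[[0,0,0],0],[[0,0,0],0],[[0,0,0],0],[[0,0,0],0],[[0,0,0],0],[[0,0,0],0]]' 0 35
python3 -m pendant '[[[0,0,0.4],0],[[0,0,0.5],0],[[0,0,0.6],0],[[0,0,0.6],0],[[0,0,0.4],0],[[0,0,0],0]]'
python3 - <<'E'
from h import *
from station import ctrl
a=ctrl.camera("scene")["color"]
print(blobs(a,(15,120,120),(32,255,255),(150,100,330,300)))
for d in (0,.025): print(proj("scene",[[.5542,.2347,.0515+d]]))
E
```

```text
time_s: 21.62
ee_pos: [0.6059, 0.2324, 0.0591]
eef_rot: [-3.141, -0.0, -0.037]
force: [0.6, 3.7, 0.5]
grip_width: 0.0558
grip_force: 35.0
time_s: 22.12
ee_pos: [0.6062, 0.2322, 0.0852]
eef_rot: [-3.141, -0.001, -0.037]
force: [0.5, -1.2, -5.9]
grip_width: 0.0557
grip_force: 35.0
[([221.9, 145.5], [218, 144, 7, 5, 12]), ([215.7, 147.8], [214, 146, 6, 4, 13]), ([303.3, 165.2], [290, 158, 29, 15, 207]), ([209.9, 164.4], [207, 162, 6, 6, 24]), ([190.2, 184.3], [173, 175, 39, 18, 92]), ([215.0, 179.6], [213, 179, 5, 2, 8]), ([245.8, 189.3], [244, 188, 5, 4, 10]), ([234.9, 194.8], [233, 194, 6, 3, 10]), ([177.1, 198.7], [174, 196, 6, 8, 19]), ([216.5, 245.9], [210, 239, 15, 14, 107])]
[[219.53844528 259.32871688]]
[[218.26454546 249.05891893]]
```

```bash
python3 -m pendant '[[[-1.2,0,0.3],0],[[-2.6,0,0.3],0],[[-2.6,0,0.8],0],[[-2.6,0,0.8],0],[[-1.4,0,0.8],0]]'
python3 -m pendant '[[[0,-1.5,1],0],[[0,-3,1],0],[[0,-3,1],0],[[0,-3,1],0],[[0,-3,1],0],[[0,-3,0],-0.0043],[[0,-3,0],-0.0043],[[0,-3,0],-0.0043],[[0,-3,0],-0.0043],[[0,-3,0],-0.0043],[[0,-3,0],-0.0043],[[0,-3,0],-0.0043],[[0,-3,0],-0.0043],[[0,-3,0],-0.0043],[[0,-3,0],-0.0043],[[0,-3,0],0],[[0,-3,0],0],[[0,-2.4,0],0],[[0,-1,0],0],[[0,0,0],0]]'
python3 - <<'E'
from h import *
from station import ctrl
a=ctrl.camera("scene")["color"];b=ctrl.camera("top")["color"]
cv2.imwrite("pics/m8.png",cv2.resize(np.hstack([a[60:240,300:500],b[120:300,300:500]]),None,fx=2,fy=2,interpolation=cv2.INTER_CUBIC)[:,:,::-1])
print(blobs(a,(15,120,120),(32,255,255),(190,60,500,240)),blobs(b,(0,150,80),(8,255,255),(370,160,460,260)))
E
```

```text
time_s: 22.58
ee_pos: [0.4992, 0.232, 0.1138]
eef_rot: [3.141, 0.002, -0.036]
force: [-0.7, -0.9, -6.7]
grip_width: 0.0553
grip_force: 35.0
time_s: 24.25
ee_pos: [0.5013, -0.2987, 0.1634]
eef_rot: [-3.142, 0.001, -0.082]
force: [0.2, 0.0, -7.3]
grip_width: 0.056
grip_force: 35.0
[([409.3, 82.0], [403, 79, 16, 7, 28]), ([402.6, 91.6], [401, 89, 4, 7, 14]), ([387.4, 135.0], [383, 131, 10, 8, 36]), ([416.6, 137.0], [412, 131, 10, 11, 45]), ([219.9, 150.1], [214, 144, 12, 14, 75]), ([303.4, 165.1], [290, 158, 29, 15, 215]), ([245.8, 189.3], [244, 188, 5, 4, 10]), ([234.9, 194.8], [233, 194, 6, 3, 10])] [([396.7, 203.0], [379, 178, 55, 61, 375]), ([400.4, 191.7], [398, 191, 7, 2, 10])]
```

View pics/m8.png

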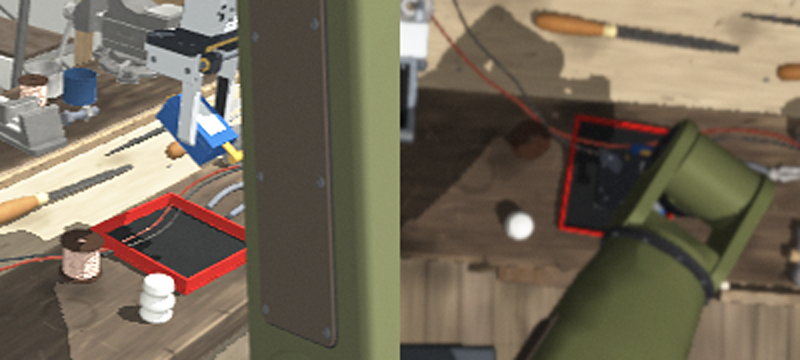

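```bash
python3 -m pendant '[[[0,0,-1],0],[[0,0,-2],0],[[0,0,-2],0],[[0,0,-2],0],[[0,0,-2],0],[[0,0,-2],0],[[0,0,-1],0],[[0,0,-0.5],0],[[0,0,0],0],[[0,0,0],0]]'
python3 - <<'E'
from h import *
from station import ctrl
print(proj("scene",[[.4495,-.295,.156]]))
E
python3 -m pendant '[[[0,0,-0.2],0],[[0,0,-0.2],0],[[0,0,-0.2],0],[[0,0,0],0]]'
python3 -m pendant '[[[0,0,-0.2],0],[[0,0,-0.2],0],[[0,0,0],0]]'
```

```text
time_s: 25.18
ee_pos: [0.5023, -0.2968, 0.0397]
eef_rot: [3.141, -0.001, -0.079]
force: [0.1, 0.3, -7.1]
grip_width: 0.0558
grip_force: 35.0
[[418.15806259 138.28368424]]
time_s: 25.52
ee_pos: [0.5017, -0.2968, 0.0328]
eef_rot: [-3.141, 0.0, -0.08]
force: [-0.6, 0.7, -6.6]
grip_width: 0.0557
grip_force: 35.0
time_s: 25.77
ee_pos: [0.5017, -0.2968, 0.0285]
eef_rot: [-3.141, 0.0, -0.08]
force: [0.5, -0.9, -6.7]
grip_width: 0.0557
grip_force: 35.0
```

Tilt is as expected (tab predicted within 2 px). Now feel for contact, then roll it flat with less grip.

```bash
python3 -m pendant '[[[0,0,-0.15],0],[[0,0,-0.15],0],[[0,0,0],0]]'
python3 -m pendant '[[[0,0,-0.15],0],[[0,0,0],0],[[0,0,0],0]]' 0 18
python3 -m pendant '[[[0.30,0,-0.21],0],[[0.28,0,-0.23],0],[[0,0,0],0]]'
```

```text
time_s: 26.02
ee_pos: [0.5027, -0.2971, 0.0271]
eef_rot: [3.141, -0.002, -0.08]
force: [0.3, 2.1, 4.2]
grip_width: 0.0555
grip_force: 35.0
time_s: 26.27
ee_pos: [0.5035, -0.2972, 0.0259]
eef_rot: [3.14, -0.004, -0.08]
force: [5.6, 1.8, 3.3]
grip_width: 0.0558
grip_force: 18.0
time_s: 26.52
ee_pos: [0.5085, -0.2972, 0.0199]
eef_rot: [3.141, -0.001, -0.079]
force: [4.6, -0.6, 0.4]
grip_width: 0.0559
grip_force: 18.0
```

```bash
python3 -m pendant '[[[0.26,0,-0.27],0],[[0.23,0,-0.25],0],[[0.1,0,-0.15],0],[[0,0,0],0]]'
python3 -m pendant '[[[0.1,0,-0.15],0],[[0,0,0],0],[[0,0,0],0]]' 0 10
python3 - <<'E'
from h import *
from station import ctrl
a=ctrl.camera("scene")["color"]
print(blobs(a,(15,120,120),(32,255,255),(350,60,500,240)))
c=np.array([.526,-.297]);u=np.array([np.cos(.08),-np.sin(.08)])
for x,z in((-.064,.034),(.042,.030)): print(proj("scene",[np.r_[c+x*u,z]]))
E
```

```text
time_s: 26.85
ee_pos: [0.5134, -0.2973, 0.0141]
eef_rot: [3.141, 0.001, -0.08]
force: [-6.4, -0.0, 13.7]
grip_width: 0.0557
grip_force: 18.0
time_s: 27.1
ee_pos: [0.5148, -0.2974, 0.0126]
eef_rot: [3.141, -0.001, -0.08]
force: [-1.6, 0.0, 11.7]
grip_width: 0.0559
grip_force: 10.0
[([402.5, 138.0], [398, 136, 10, 5, 10]), ([393.0, 142.6], [391, 141, 6, 4, 9]), ([390.1, 150.4], [389, 148, 3, 6, 9]), ([405.8, 179.1], [400, 176, 12, 8, 45])]
[[406.78434802 180.6182371 ]]
[[374.59207764 167.19303273]]
```

```bash
python3 -m pendant '[[[0,0,0],0],[[0,0,0],0],[[0,0,0],0],[[0,0,0],0],[[0,0,0],0],[[0,0,0],0]]' 0.85 8
python3 -m pendant '[[[0,0,1],0],[[0,0,2],0],[[0,0,3],0],[[-2,0.2,3],0],[[-2.5,0.3,3],0],[[-3,0,0],0],[[-3,0,0],0],[[-3,0,0],0],[[0,0,0],0]]' 0.5
python3 - <<'E'
from h import *
from station import ctrl
a=ctrl.camera("scene")["color"]
print(blobs(a,(15,120,120),(32,255,255),(350,60,500,240)),blobs(a,(100,140,60),(125,255,255),(350,100,440,240)),blobs(a,(0,0,190),(179,60,255),(370,140,420,195)))
print(proj("scene",[[.526,-.297,.038]]),proj("scene",[[.462,-.292,.034]]))
E
```

```text
time_s: 27.65
ee_pos: [0.5144, -0.2968, 0.0117]
eef_rot: [-3.141, 0.0, -0.08]
force: [0.5, 0.5, -0.5]
grip_width: 0.0799
grip_force: 0.0
time_s: 28.4
ee_pos: [0.3761, -0.2917, 0.1327]
eef_rot: [3.141, 0.0, -0.081]
force: [0.3, 0.2, 0.5]
grip_width: 0.0472
grip_force: 0.0
[([391.6, 132.0], [384, 127, 17, 11, 95]), ([406.1, 179.1], [400, 176, 12, 8, 49])] [([386.1, 176.7], [368, 162, 39, 29, 555])] [([381.2, 146.9], [370, 140, 30, 21, 383]), ([411.1, 156.3], [405, 152, 13, 11, 21]), ([386.5, 168.7], [377, 165, 22, 8, 94])]
[[387.17063592 170.22008259]] [[406.87699611 180.62917751]]
```

```bash
python3 -m pendant '[[[2.9,0,0],0],[[2.9,0,0],0],[[2.9,0,0],0],[[0,0,-2.5],0],[[0,0,-2.5],0],[[0,0,-2.5],0],[[0,0,-2.5],0],[[0,0,-1.5],0],[[0,0,-0.5],0],[[0,0,0],0],[[0,0,0],0]]'
python3 -m pendant '[[[0,0,0],0],[[0,0,0],0],[[0,0,0],0],[[0,0,0],0],[[0,0,0],0]]' 0 8
```

```text
time_s: 29.37
ee_pos: [0.4673, -0.2921, 0.0127]
eef_rot: [3.141, -0.001, -0.079]
force: [-0.5, 0.3, -0.5]
grip_width: 0.0469
grip_force: 0.0
time_s: 29.78
ee_pos: [0.4667, -0.2922, 0.0123]
eef_rot: [3.141, -0.001, -0.08]
force: [0.5, -1.2, 1.9]
grip_width: 0.02
grip_force: 8.0
```

```bash
python3 -m pendant '[[[0.06,0,0.83],0],[[0.13,-0.01,0.82],0],[[0.19,-0.02,0.81],0],[[0.26,-0.02,0.79],0],[[0.32,-0.03,0.77],0],[[0.38,-0.03,0.74],0],[[0.43,-0.03,0.71],0],[[0.49,-0.04,0.67],0],[[0.54,-0.04,0.63],0],[[0.59,-0.05,0.59],0],[[0,0,0],0],[[0,0,0],0]]'
python3 -m pendant '[[[0,0,0],0],[[0,0,0],0],[[0,0,0],0],[[0,0,0],0],[[-2,0.1,0],0],[[-3,0.2,0],0],[[-3,0,1],0],[[-3,0,2],0],[[-1,-3,2],0],[[0,-4,1],0],[[0,-4,0],0],[[0,0,0],0],[[0,0,0],0]]' 0.5
python3 - <<'E'
from h import *
from station import ctrl
a=ctrl.camera("scene")["color"];b=ctrl.camera("top")["color"]
cv2.imwrite("pics/end.png",np.vstack([cv2.resize(a[110:240,190:460],None,fx=2.5,fy=2.5,interpolation=cv2.INTER_CUBIC),cv2.resize(b[120:230,190:460],None,fx=2.5,fy=2.5,interpolation=cv2.INTER_CUBIC)])[:600,:,::-1])
print(blobs(a,(15,120,120),(32,255,255),(190,60,500,240)),blobs(b,(15,120,120),(32,255,255),(370,160,460,260),4))
c=np.array([.526,-.297]);u=np.array([np.cos(.08),-np.sin(.08)])
for A in(35,40,45,50,55):
    t=np.radians(A+2.2);X=[np.r_[c+(.042-.106*np.cos(t))*u,.030+.106*np.sin(t)]];print(A,proj("scene",X).round(1),proj("top",X).round(1))
E
```

```text
time_s: 30.78
ee_pos: [0.5008, -0.2948, 0.0857]
eef_rot: [3.141, -0.0, -0.079]
force: [-2.9, -1.3, 1.8]
grip_width: 0.02
grip_force: 9.6
time_s: 31.87
ee_pos: [0.3799, -0.4027, 0.1449]
eef_rot: [-3.141, 0.0, -0.082]
force: [-0.2, 0.7, -1.1]
grip_width: 0.0471
grip_force: 0.0
[([392.0, 132.2], [384, 127, 17, 11, 91]), ([220.0, 150.2], [214, 144, 12, 14, 83]), ([398.3, 149.7], [393, 147, 10, 7, 37]), ([303.5, 164.9], [290, 158, 29, 15, 209]), ([245.9, 189.2], [244, 188, 5, 4, 11]), ([235.0, 194.5], [233, 193, 6, 4, 13])] [([416.8, 216.2], [415, 215, 5, 3, 12])]
35 [[402.7 156.8]] [[414.2 220.9]]
40 [[401.1 153.5]] [[415.  218.7]]
45 [[399.3 150.3]] [[415.8 216.3]]
50 [[397.3 147.2]] [[416.5 213.7]]
55 [[395.2 144.3]] [[417.2 210.9]]
```

View pics/end.png

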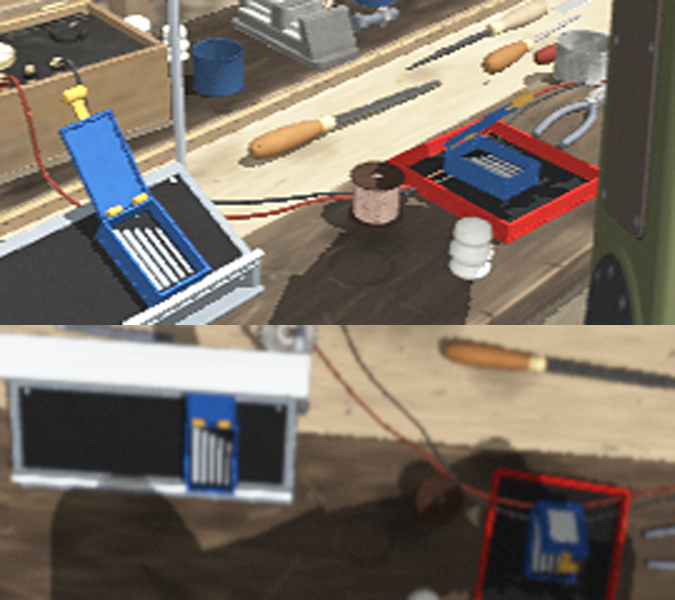

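```bash
python3 -c "
from station import ctrl
print(ctrl.hand_in())"
```

```text
the job is handed in; nothing more can be done
None
```

I handed the job in at about 32 s of the 72 s allowed. The left case was the stiff one: it went shut to the red tray, was set flat there, and its lid now stands at about 45°. The right case is still on the stand with its lid back on its stop, and the insulator and bobbin look undisturbed in the last picture.

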